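# Pull the middle parts tray out of the stack

## Task

I need the open parts tray in the middle of the stack. Lift the tray with the handle off and set it down on the rubber mat, then slide the middle tray sideways, flat and without lifting it (it holds small parts), until it sits wholly on the brown wooden block next to the stack. Then lower the handled tray gently onto the grey case that was under the stack, square with it and with edges evenly lined up; leave the case and the other things where they are.

Things in the scene. Friction and masses are not known exactly. Their poses are not given: they have to be found in the camera images.
- top_grip (a point): Centre of the handle bar of the top tray (black open tray 160 x 110 x 35 mm): a straight aluminium bar lengthwise over the tray's middle, 130 mm long (x), 16 x 16 mm in section, its centre 88 mm above the tray's underside. Under the bar it is open for 50 mm, save for end posts 59 mm either side of centre. z: up. At the start the tray rests on the middle tray.
- top_tray: The same handled tray, about 0.3 to 0.65 kg, the same shape turned half round; origin at the centre of its underside, x its long direction. It holds two small flat boxes 22 mm high, one on each side of the bar.
- mid_center (a point): Centre (17.5 mm above the underside) of the middle tray: off-white plastic open tray 160 (x) x 110 (y) x 35 (z) mm, walls 4 mm, weight about 0.25 to 0.5 kg, no handle, two chrome seat clamps inside. At the start it rests loosely on the case, under the handled tray; its flat underside slides freely on the case and the block.
- mid_tray: The same middle tray; origin at the centre of its underside.
- case: Grey lidded plastic case, bottom of the stack: 170 (x) x 120 (y) x 46 mm high, flat top, 1.3 kg, standing loose on the shelf. Origin at the centre of its underside. The brown wooden block stands against one of its long sides, on +y or -y of the case (varies).
- board: Brown wooden block fixed to the shelf beside the case with a 4 mm gap, parallel to it: 220 (x) x 170 (y) x 44 mm high, flat top 2 mm lower than the case's. Origin at the centre of its underside, so its centre is 149 mm from the case's centre.
- mat: Black rubber mat fixed flat on the shelf, 200 (x) x 150 (y) x 3 mm. Origin at the centre of its underside.
- bell: Steel bicycle bell, dome 64 mm across, 45 mm high; bystander. Origin at the centre of its underside.
- hex_key: Orange L-shaped hex key, 165 x 50 mm, 10 mm thick, lying flat; bystander. Origin near the middle of the long arm.
- saddle: Black plastic saddle about 270 x 150 x 62 mm, lying on its rails; bystander. Origin under its middle, nose towards its -x.
Things that resemble listed ones, but are neither listed nor needed, are in the scene too. What is shaped like the top_tray but green or orange is not meant.

How it is judged:
By the outcome, as a careful person would: the job done as asked, in the order asked, and still so for the second after the job is handed in, with the robot touching nothing.
It also fails if it takes over 72 s, if anything falls off the work surface, if the arm or the gripper's body presses on something with over 40 N, if the wrist force passes 120 N, or if a joint passes its speed limit or range.

## Robot

A 6-joint arm with a two-finger parallel gripper is mounted at the origin on the work surface. World frame = base frame: x ahead of the robot, y to its left, z up, the work surface at z = 0. Lengths are in m, angles in rad, forces in N, time in s.
With the tool pointing down it reaches from about 0.375 to 0.825 m from the base axis. Payload 5.5 kg.
Tool frame: the origin (TCP) lies between the finger pads; the fingertips stand 22 mm ahead of it and the grasp point (between the pads) lies 3 mm ahead of it; z points along the fingers, y is the line along which they close (so a half turn about z gives the same grasp; the last joint's range is limited). The gripper opens to 85 mm and grips with 20 to 120 N. Pads are 22 mm wide; open, the fingers measure 114 mm over their backs; the gripper's body (76 mm by 85 mm) begins 54 mm behind the grasp point. The pads swing forward as they close: fully open they stand 13 mm farther back than shut.
Start: joints at [1.208, 0.314, -0.047, 1.21, 0, 1.571], TCP at [0.213, 0.561, 0.253] pointing down, gripper open.
Joint ranges: [-2.67, 2.67], [-0.69, 1.73], [-1.03, 1.25], [-2.08, 2.16], [-1.42, 1.45], [-3.14, 3.14]. Speed limits (rad/s): [2.39, 2.39, 3.01, 3.14, 3.14, 3.14].

## Interface

Orientations are given as a unit quaternion [x, y, z, w].
In Python, from rig import arm gives the robot as it stands. The module is installed in compiled form; this text tells all that it offers.
- The arm moves only by the tool arm_command, never from a script. Its argument "increments" is text: rows parted by semicolons, each of 6 numbers parted by spaces: the shift along the world's x, y, z in units of 300 mm (1.0 is 300 mm), then the turn, a rotation vector about the world's x, y, z in units of 0.5 rad (1.0 is 0.5 rad). In form: tx ty tz wx wy wz; .... A call has 1 to 5 rows; each row is the pose to reach, as a shift and turn from the pose commanded when the call began; what a row does not reach only later rows make up. A row lasts 1/10 s, in which the tool goes at most 50 mm and 8.59 degrees, less where a joint would pass 70% of its speed; a pose out of reach is approached as far as the arm can. A call with a number of a shift or a turn outside -1 to 1 is refused whole. A call with a gripper value outside its range is refused whole. "jaw" is the gripper's target within -1 to 1 (shut at 1, half-way at 0, fully open at -1), set as the call begins (left out, the last holds). The fingers move at their own pace and stop on an object; "squeeze" is the grip in N (left out, the last holds). Time passes only in rows, so rows that repeat a pose let the fingers close. It gives the time, the measured TCP pose, the force, the opening and the grip force at its end, in the units of the state.
- arm.sense(): the state, without advancing time (a new reading comes with each control period).
- arm.capture(name): name is "side" or "top"; returns a dict with "img" (384x512x3 uint8, blue, green, red), "camera_matrix" (3x3 intrinsics, pixels), "extrinsics" (4x4, takes a point from world to camera coordinates). Camera axes: x right, y up, looking along -z (the intrinsics and any distortion apply to the point x, -y, -z); pixel columns grow to the right and rows downward; lengths in m; the calibration is good to about 2 mm. A picture is of the moment at which its call begins. There is no depth.
- arm.finish_job(): hands the job in; it is judged then, once.
The state is a dict: "t": time; "joint_positions": joint angles; "qd": joint speeds; "joint_efforts": joint torques, N m; "tcp_pos": TCP position; "tcp_rot": TCP orientation; "force": force on the tool from outside, world axes, zero at the start; "wrist_torque": the same for the moment, N m; "gripper_width": opening from 0.0 (shut) to 1.0 (fully open); "grasp_force": force on a finger pad.
Only numpy, scipy, OpenCV 4.12 (cv2) and the standard library are available. Lean on these libraries where they do the work, as an engineer would, in place of code of your own. Each camera call takes 0.05 s, during which the arm holds its last target. There are 200 camera calls.

## Working session

There is one attempt and no reset: what is moved stays moved. The work goes in short steps, Python scripts to look and compute and a tool call to move; the robot and the scene stay as the last step left them, time stands still between calls to the robot, and variables do not carry over. Pictures are saved under pics/ and viewed, at most 10 in all, crops included, and the job is handed in when it is done.

Besides the shell and the picture viewer there is one more tool, called after "Call:" by a JSON object that holds its "api" and its "payload", one argument or row to a line. arm_command: Moves the arm, as the interface text tells. Its arguments: {"type":"object","properties":{"increments":{"type":"string"},"jaw":{"type":"number"},"squeeze":{"type":"number"}},"required":["increments"]}

```bash
mkdir -p pics; python3 - <<'E'
from rig import arm
import cv2,numpy as np,pickle
d={n:arm.capture(n) for n in("side","top")}
pickle.dump(d,open('c0.pkl','wb'))
for n in d:
    cv2.imwrite(f'pics/{n}0.png',cv2.resize(d[n]['img'],(800,600),interpolation=cv2.INTER_CUBIC))
    print(n,d[n]['camera_matrix'].tolist(),np.round(d[n]['extrinsics'],4).tolist(),[k for k in d[n]])
print(arm.sense())
E
```

```text
side [[377.1991687919812, 0.0, 256.5745808079958], [0.0, 377.1991687919812, 193.65166440992175], [0.0, 0.0, 1.0]] [[0.7619, -0.6474, -0.019, -0.3494], [0.3214, 0.3525, 0.8789, -0.3015], [-0.5623, -0.6758, 0.4766, -0.8831], [0.0, 0.0, 0.0, 1.0]] ['img', 'camera_matrix', 'extrinsics']
top [[481.7551315282596, 0.0, 249.9816552967069], [0.0, 481.7551315282596, 189.88740394417482], [0.0, 0.0, 1.0]] [[-0.0223, -0.9997, -0.01, 0.0672], [0.9868, -0.0236, 0.1603, -0.5132], [-0.1605, -0.0063, 0.987, -1.7853], [0.0, 0.0, 0.0, 1.0]] ['img', 'camera_matrix', 'extrinsics']
{'t': 0.1, 'joint_positions': array([ 1.20797527e+00,  3.14116650e-01, -4.79668813e-02,  1.21024374e+00,
       -2.23211371e-05,  1.57079152e+00]), 'qd': array([-2.53690081e-04, -6.07289825e-04,  3.03995412e-03, -3.59297389e-04,
        9.15427956e-05,  9.12314037e-05]), 'joint_efforts': array([-5.31399619e-04, -5.40766525e+01,  3.40543127e+01,  1.12140758e-02,
       -3.22996141e-05,  1.14576082e-05]), 'tcp_pos': array([0.21277724, 0.56047082, 0.25254931]), 'tcp_rot': array([ 1.80414708e-01,  9.83590335e-01, -7.54925623e-04, -1.27128954e-04]), 'force': array([ 0.06124494, -0.23696756,  0.29463065]), 'wrist_torque': array([-0.02564018, -0.02791157, -0.01085554]), 'grasp_force': 0.0, 'gripper_width': 0.9999028107818011}
```

View pics/side0.png

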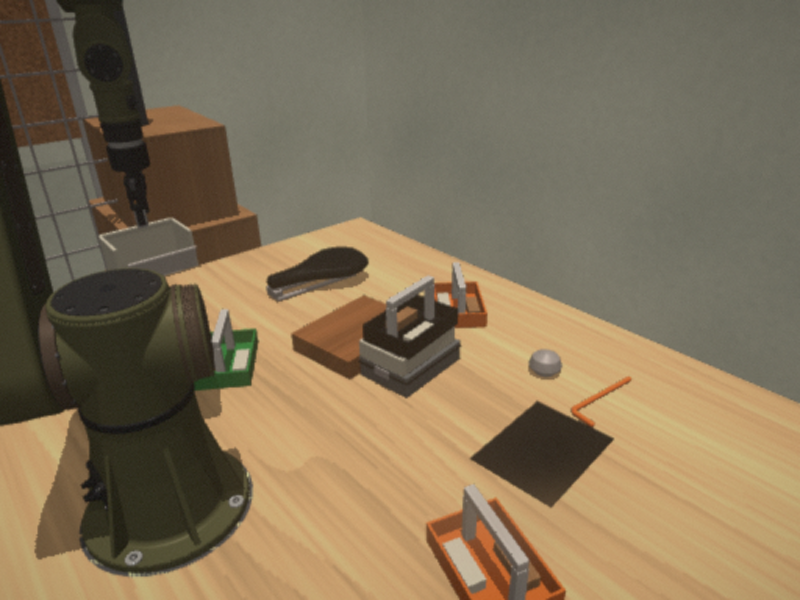

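View pics/top0.png

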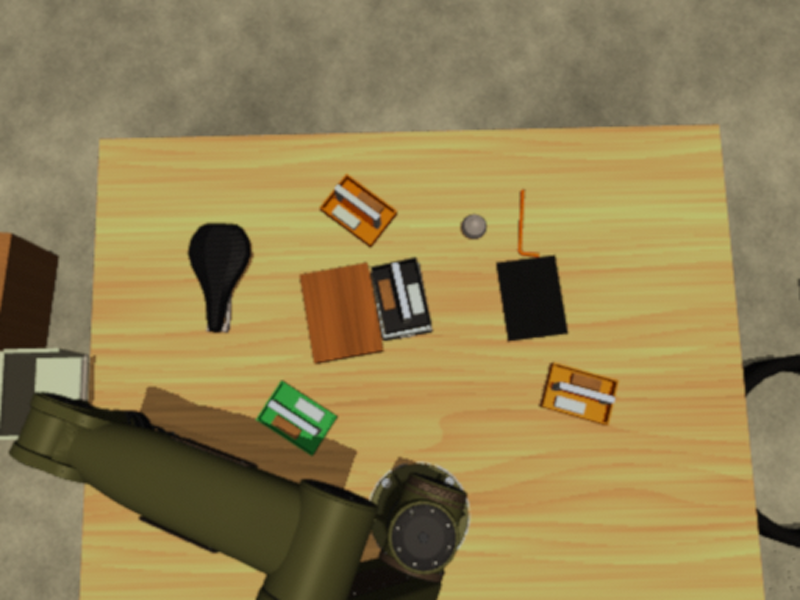

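The top view shows the stack with the black handled tray at (402,298). The brown block is to its left at (341,313), on +y, and the mat is at (532,298). Shaped like it are a green tray at (298,417) and orange trays at (358,211) and (579,393). Only the black tray standing on the white tray and grey case fits. I'll confirm it in an enlarged crop.

```bash
cat > h.py <<'E'
import numpy as np,cv2,pickle
def ray(c,u,v):
    K=c['camera_matrix'];E=np.array(c['extrinsics'])
    d=np.linalg.inv(K)@[u,v,1];d=np.array([d[0],-d[1],-d[2]])
    R=E[:3,:3];return -R.T@E[:3,3],R.T@d
def onz(c,u,v,z):
    o,d=ray(c,u,v);return o+d*(z-o[2])/d[2]
def proj(c,P):
    E=np.array(c['extrinsics']);p=np.atleast_2d(P)@E[:3,:3].T+E[:3,3]
    p=p*[1,-1,-1];q=p@c['camera_matrix'].T;return q[:,:2]/q[:,2:]
E
python3 - <<'E'
from h import *
d=pickle.load(open('c0.pkl','rb'))
t=d['top']['img'];s=d['side']['img']
a=cv2.resize(t[160:240,185:285],(800,600)[:1]*0 or (500,400),interpolation=cv2.INTER_CUBIC) # x5
b=cv2.resize(t[155:225,310:370],(300,350),interpolation=cv2.INTER_CUBIC) # x5
e=cv2.resize(s[170:260,180:300],(240,180),interpolation=cv2.INTER_CUBIC)
o=np.zeros((600,800,3),np.uint8);o[:400,:500]=a;o[:350,500:]=b;o[400:580,:240]=e
cv2.imwrite('pics/crop1.png',o)
E
```

```text
(no output)
```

View pics/crop1.png

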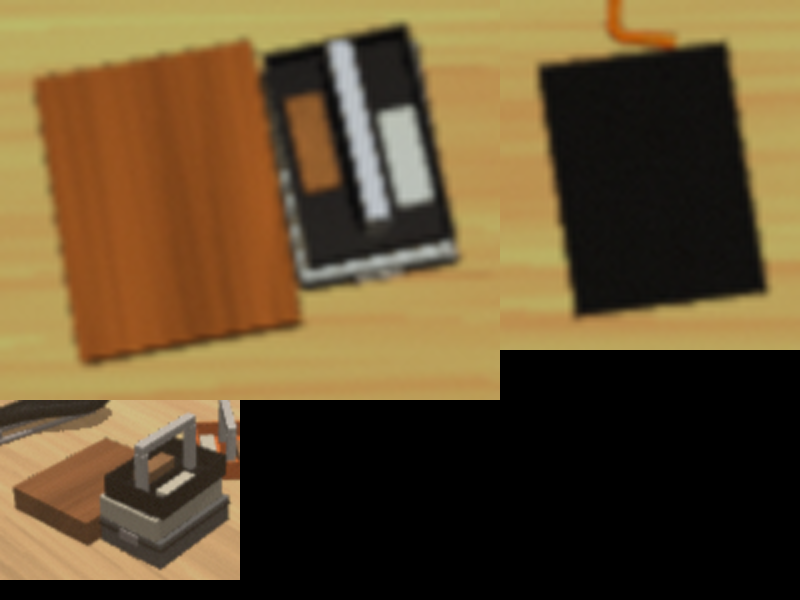

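The crop confirms it: the black tray, with a bar from (340,40) to (377,220), sits on the off-white tray and grey case. The block is directly to the left, with corners (36,77), (250,40), (300,323) and (82,362). Mat corners in the crop: (538,67), (725,43), (767,292), (576,315).

```bash
python3 - <<'E'
from h import *
d=pickle.load(open('c0.pkl','rb'));c=d['top'];im=c['img']
def px(x,y,u0,v0): return u0+(x+.5)/5-.5, v0+(y+.5)/5-.5
def rep(n,pts,z,u0,v0):
    w=np.array([onz(c,*px(x,y,u0,v0),z) for x,y in pts])[:,:2]
    print(n,'ctr',w.mean(0).round(4),'corners',w.round(4).tolist())
    r=cv2.minAreaRect((w*1000).astype(np.float32)) if len(w)>2 else None
    e=[np.degrees(np.arctan2(*(w[(i+1)%len(w)]-w[i])[::-1])).round(1) for i in range(len(w))]
    print('  edge angles',e,'len',[np.linalg.norm(w[(i+1)%len(w)]-w[i]).round(4) for i in range(len(w))])
rep('board',[(36,77),(250,40),(300,323),(82,362)],.044,185,160)
rep('mat',[(38,67),(225,43),(267,292),(76,315)],.003,310,155)
rep('bar',[(340,40),(377,220)],.177,185,160)
rep('rim',[(265,57),(407,27),(457,240),(303,265)],.116,185,160)
rep('bell',[(0,0),(0,0)],0,302,144)
hsv=cv2.cvtColor(im,cv2.COLOR_BGR2HSV)
for n,p in(('board',(218,200)),('mat',(340,190)),('wood',(290,190))):print(n,hsv[p[1],p[0]])
# mask fits
def fit(m,seed,z,n):
    k,l,st,ce=cv2.connectedComponentsWithStats(m.astype(np.uint8))
    mm=(l==l[seed[1],seed[0]]).astype(np.uint8)
    cn=max(cv2.findContours(mm,0,cv2.CHAIN_APPROX_NONE)[0],key=len)[:,0]
    w=np.array([onz(c,u,v,z)[:2] for u,v in cn])*1000
    print(n,cv2.minAreaRect(w.astype(np.float32)))
fit((hsv[...,1]>175)&(hsv[...,0]<14),(218,200),.044,'board')
fit(hsv[...,2]<60,(340,190),.003,'mat')
E
```

```text
board ctr [0.4806 0.177 ] corners [[0.577, 0.2757], [0.6018, 0.112], [0.3846, 0.0783], [0.3592, 0.2419]]
  edge angles [np.float64(-81.4), np.float64(-171.2), np.float64(98.8), np.float64(8.8)] len [np.float64(0.1655), np.float64(0.2199), np.float64(0.1655), np.float64(0.2205)]
mat ctr [ 0.5112 -0.2919] corners [[0.601, -0.2083], [0.6166, -0.3548], [0.4207, -0.3758], [0.4065, -0.2287]]
  edge angles [np.float64(-83.9), np.float64(-173.9), np.float64(95.5), np.float64(6.0)] len [np.float64(0.1473), np.float64(0.1969), np.float64(0.1478), np.float64(0.1956)]
bar ctr [0.5077 0.0319] corners [[0.5722, 0.0434], [0.4433, 0.0205]]
  edge angles [np.float64(-169.9), np.float64(10.1)] len [np.float64(0.1309), np.float64(0.1309)]
rim ctr [0.5056 0.0322] corners [[0.5736, 0.0985], [0.5935, -0.006], [0.4355, -0.0377], [0.4199, 0.0739]]
  edge angles [np.float64(-79.2), np.float64(-168.6), np.float64(97.9), np.float64(9.1)] len [np.float64(0.1064), np.float64(0.1612), np.float64(0.1127), np.float64(0.1557)]
bell ctr [ 0.7011 -0.1518] corners [[0.7011, -0.1518], [0.7011, -0.1518]]
  edge angles [np.float64(0.0), np.float64(0.0)] len [np.float64(0.0), np.float64(0.0)]
board [ 13 206 130]
mat [10 43 18]
wood [ 18 144 188]
board ((479.3904113769531, 175.7161407470703), (215.22149658203125, 166.6988525390625), 8.818329811096191)
mat ((511.38311767578125, -291.267578125), (194.60079956054688, 144.9600067138672), 6.270744323730469)
```

Call:
{"api": "arm_command", "payload": {
  "increments": "0.06 -0.12 0.03 0 0 0.07; 0.13 -0.235 0.03 0 0 0.14; 0.2 -0.35 0.03 0 0 0.21; 0.26 -0.47 0.03 0 0 0.28; 0.328 -0.587 0.03 0 0 0.359",
  "jaw": 0
}}

```text
t: 0.6
tcp_pos: [0.3115, 0.3831, 0.2619]
tcp_rot: [0.09, 0.996, -0.0, -0.0]
force: [0.5, 0.8, 0.3]
gripper_width: 0.502
grasp_force: 0.0
```

Call:
{"api": "arm_command", "payload": {
  "increments": "0.06 -0.12 0 0 0 0.07; 0.13 -0.235 0 0 0 0.14; 0.2 -0.35 0 0 0 0.21; 0.26 -0.47 0 0 0 0.28; 0.328 -0.587 0 0 0 0.359"
}}

```text
t: 1.1
tcp_pos: [0.4098, 0.2071, 0.2621]
tcp_rot: [0.001, 1.0, -0.0, -0.0]
force: [0.7, 1.3, -0.8]
gripper_width: 0.504
grasp_force: 0.0
```

Call:
{"api": "arm_command", "payload": {
  "increments": "0.06 -0.12 0 0 0 0.07; 0.13 -0.235 0 0 0 0.14; 0.2 -0.35 0 0 0 0.21; 0.26 -0.47 0 0 0 0.28; 0.328 -0.587 0 0 0 0.359"
}}

```text
t: 1.6
tcp_pos: [0.5083, 0.031, 0.262]
tcp_rot: [-0.088, 0.996, 0.0, -0.0]
force: [0.6, 0.8, -0.2]
gripper_width: 0.498
grasp_force: 0.0
```

Call:
{"api": "arm_command", "payload": {
  "increments": "0 0.003 -0.06 0 0 0; 0 0.003 -0.12 0 0 0; 0 0.003 -0.18 0 0 0; 0 0.003 -0.25 0 0 0; 0 0.003 -0.3 0 0 0"
}}

```text
t: 2.1
tcp_pos: [0.5072, 0.0334, 0.1706]
tcp_rot: [-0.088, 0.996, 0.0, -0.001]
force: [-0.0, 0.0, -0.1]
gripper_width: 0.496
grasp_force: 0.0
```

```bash
python3 - <<'E'
from h import *
from rig import arm
c=arm.capture('side');pickle.dump(c,open('s1.pkl','wb'))
a=cv2.resize(c['img'][150:260,190:330],(760,597),interpolation=cv2.INTER_CUBIC)
cv2.imwrite('pics/s1.png',a)
E
```

```text
(no output)
```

View pics/s1.png

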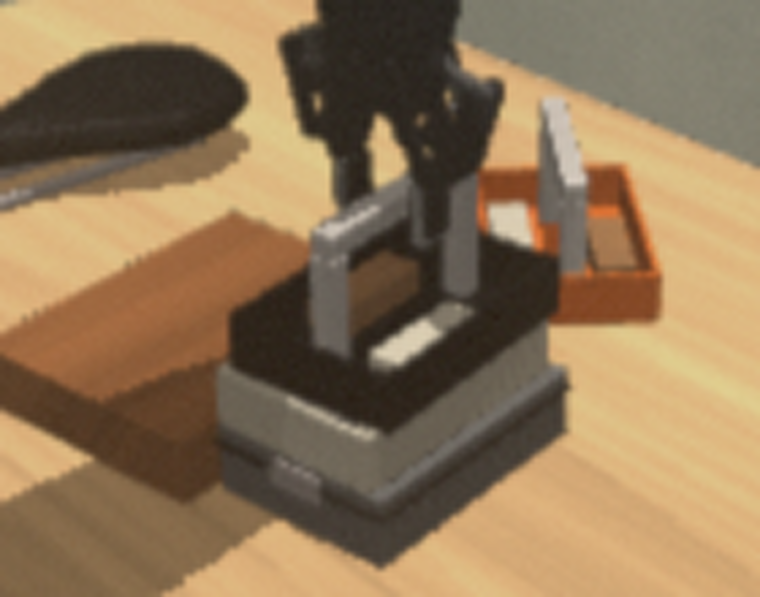

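The fingers straddle the bar: the near one is at (435,215), the far one at (350,185), and the bar runs from (330,240) to (462,180). Closing now.

Call:
{"api": "arm_command", "payload": {
  "increments": "0 0 0 0 0 0; 0 0 0 0 0 0; 0 0 0 0 0 0; 0 0 0 0 0 0; 0 0 0 0 0 0",
  "jaw": 1,
  "squeeze": 60
}}

```text
t: 2.65
tcp_pos: [0.5084, 0.0336, 0.1729]
tcp_rot: [-0.088, 0.996, 0.0, 0.0]
force: [-0.7, -0.9, 1.3]
gripper_width: 0.178
grasp_force: 59.3
```

Call:
{"api": "arm_command", "payload": {
  "increments": "0 0 0.01 0 0 0; 0 0 0.02 0 0 0; 0 0 0.04 0 0 0; 0 0 0.07 0 0 0; 0 0 0.1 0 0 0"
}}

```text
t: 3.15
tcp_pos: [0.5081, 0.0335, 0.2031]
tcp_rot: [-0.088, 0.996, 0.0, -0.0]
force: [1.0, 0.4, -4.8]
gripper_width: 0.176
grasp_force: 58.5
```

Call:
{"api": "arm_command", "payload": {
  "increments": "0 0 0.05 0 0 0; 0 -0.03 0.1 0 0 0; 0 -0.12 0.14 0 0 0; 0 -0.22 0.16 0 0 -0.02; 0 -0.34 0.16 0 0 -0.04"
}}

```text
t: 3.65
tcp_pos: [0.5091, -0.069, 0.2524]
tcp_rot: [-0.078, 0.997, -0.0, 0.002]
force: [0.7, 0.1, -5.7]
gripper_width: 0.177
grasp_force: 58.8
```

Call:
{"api": "arm_command", "payload": {
  "increments": "0 -0.13 0 0 0 -0.02; 0.005 -0.27 0 0 0 -0.05; 0.01 -0.42 0 0 0 -0.07; 0.01 -0.56 -0.02 0 0 -0.09; 0.01 -0.67 -0.05 0 0 -0.1"
}}

```text
t: 4.15
tcp_pos: [0.5115, -0.2723, 0.2365]
tcp_rot: [-0.052, 0.999, -0.001, 0.001]
force: [0.2, -0.4, -4.5]
gripper_width: 0.175
grasp_force: 58.9
```

Call:
{"api": "arm_command", "payload": {
  "increments": "0 -0.05 -0.08 0 0 0; 0 -0.07 -0.17 0 0 0; 0 -0.07 -0.25 0 0 0; 0 -0.07 -0.32 0 0 0; 0 -0.07 -0.37 0 0 0"
}}

```text
t: 4.65
tcp_pos: [0.5106, -0.2904, 0.1232]
tcp_rot: [-0.053, 0.999, 0.0, -0.001]
force: [0.0, 0.4, -5.0]
gripper_width: 0.173
grasp_force: 58.8
```

Call:
{"api": "arm_command", "payload": {
  "increments": "0 0 -0.03 0 0 0; 0 0 -0.055 0 0 0; 0 0 -0.07 0 0 0; 0 0 -0.08 0 0 0; 0 0 -0.085 0 0 0"
}}

```text
t: 5.15
tcp_pos: [0.5114, -0.2906, 0.0991]
tcp_rot: [-0.053, 0.999, -0.0, 0.0]
force: [0.6, 0.0, -5.2]
gripper_width: 0.172
grasp_force: 58.8
```

Call:
{"api": "arm_command", "payload": {
  "increments": "0 0 -0.003 0 0 0; 0 0 -0.006 0 0 0; 0 0 -0.009 0 0 0; 0 0 -0.01 0 0 0; 0 0 -0.01 0 0 0"
}}

```text
t: 5.65
tcp_pos: [0.5111, -0.2904, 0.0958]
tcp_rot: [-0.053, 0.999, -0.0, -0.0]
force: [0.1, -1.2, -6.0]
gripper_width: 0.177
grasp_force: 58.8
```

Call:
{"api": "arm_command", "payload": {
  "increments": "0 0 -0.003 0 0 0; 0 0 -0.006 0 0 0; 0 0 -0.008 0 0 0; 0 0 -0.01 0 0 0; 0 0 -0.01 0 0 0"
}}

```text
t: 6.15
tcp_pos: [0.5113, -0.2905, 0.0949]
tcp_rot: [-0.053, 0.999, -0.0, 0.001]
force: [-4.9, 3.2, 12.3]
gripper_width: 0.171
grasp_force: 61.4
```

Contact. Open, rise clear, and move aside.

Call:
{"api": "arm_command", "payload": {
  "increments": "0 0 0.004 0 0 0; 0 0 0.004 0 0 0; 0 0 0.004 0 0 0; 0 0 0.004 0 0 0; 0 0 0.004 0 0 0",
  "jaw": 0
}}

```text
t: 6.65
tcp_pos: [0.5112, -0.2905, 0.0939]
tcp_rot: [-0.053, 0.999, 0.0, -0.0]
force: [-0.2, -0.5, 0.1]
gripper_width: 0.502
grasp_force: 0.0
```

Call:
{"api": "arm_command", "payload": {
  "increments": "0 0 0.05 0 0 0; 0 0 0.15 0 0 0; 0 0 0.3 0 0 0; 0 0 0.45 0 0 0; 0 0 0.6 0 0 0"
}}

```text
t: 7.15
tcp_pos: [0.5108, -0.2903, 0.2756]
tcp_rot: [-0.053, 0.999, 0.0, -0.0]
force: [0.3, -0.5, -1.2]
gripper_width: 0.5
grasp_force: 0.0
```

Call:
{"api": "arm_command", "payload": {
  "increments": "-0.1 -0.1 0 0 0 0; -0.22 -0.2 0 0 0 0; -0.34 -0.3 0 0 0 0; -0.45 -0.4 0 0 0 0; -0.5 -0.5 0 0 0 0"
}}

```text
t: 7.65
tcp_pos: [0.3585, -0.4413, 0.2743]
tcp_rot: [-0.052, 0.999, -0.0, -0.0]
force: [0.4, 0.5, -0.8]
gripper_width: 0.501
grasp_force: 0.0
```

```bash
python3 - <<'E'
from h import *
from rig import arm
d={n:arm.capture(n) for n in("side","top")};pickle.dump(d,open('c1.pkl','wb'))
t=d['top']['img'];s=d['side']['img']
o=np.zeros((600,800,3),np.uint8)
o[:480,:480]=cv2.resize(t[160:240,195:275],(480,480),interpolation=cv2.INTER_CUBIC) #x6
o[:320,480:]=cv2.resize(t[150:230,300:380],(320,320),interpolation=cv2.INTER_CUBIC) #x4
o[320:600,480:]=cv2.resize(s[190:260,220:300],(320,280),interpolation=cv2.INTER_CUBIC) #x4
cv2.imwrite('pics/c1.png',o)
E
```

```text
(no output)
```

View pics/c1.png

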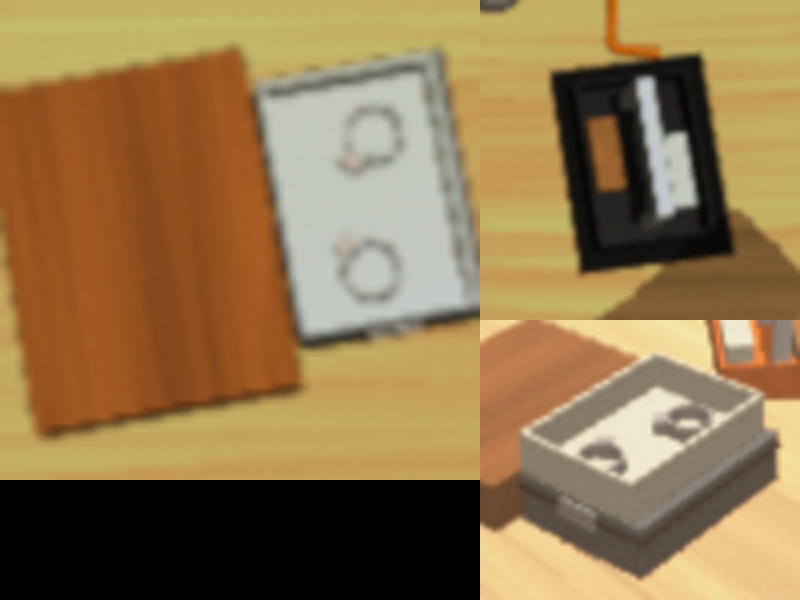

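The handled tray lies wholly on the mat (crop centre about (643,163)). The middle tray is still on the case, with rim corners (258,88) and (440,50). Next I measure it for the push.

```bash
python3 - <<'E'
from h import *
d=pickle.load(open('c1.pkl','rb'));c=d['top'];im=c['img']
hsv=cv2.cvtColor(im,cv2.COLOR_BGR2HSV)
m=((hsv[...,1]<45)&(hsv[...,2]>110)).astype(np.uint8)
m[:, :225]=0;m=cv2.morphologyEx(m,cv2.MORPH_CLOSE,np.ones((5,5)))
k,l=cv2.connectedComponents(m);mm=(l==l[190,250]).astype(np.uint8)
cn=max(cv2.findContours(mm,0,cv2.CHAIN_APPROX_NONE)[0],key=len)[:,0]
w=np.array([onz(c,u,v,.081)[:2] for u,v in cn])*1000
print(cv2.minAreaRect(w.astype(np.float32)),len(cn))
p=lambda x,y:onz(c,195+(x+.5)/6-.5,160+(y+.5)/6-.5,.081)[:2]
a,b=p(258,88),p(440,50);print(a,b,np.linalg.norm(a-b),np.degrees(np.arctan2(*(a-b)[::-1]))-90)
y=np.radians(np.degrees(np.arctan2(*(a-b)[::-1]))-90);print('ctr',(a+b)/2-.08*np.array([np.cos(y),np.sin(y)]))
E
```

```text
((498.1056823730469, 32.166404724121094), (165.68614196777344, 115.01691436767578), 9.108868598937988) 141
[0.56841286 0.09994495] [ 0.5897548  -0.01382732] 0.11575667550727502 10.624346640243772
ctr [0.50045526 0.0283093 ]
```

Call:
{"api": "arm_command", "payload": {
  "increments": "0.035 0.086 0 0 0 -0.2; 0.07 0.171 0 0 0 -0.4; 0.105 0.257 0 0 0 -0.6; 0.14 0.343 0 0 0 -0.8; 0.174 0.428 0 0 0 -1",
  "jaw": -1
}}

```text
t: 8.25
tcp_pos: [0.4139, -0.3103, 0.2739]
tcp_rot: [0.198, 0.98, 0.0, -0.0]
force: [-0.3, -0.9, -0.1]
gripper_width: 1.0
grasp_force: 0.0
```

Call:
{"api": "arm_command", "payload": {
  "increments": "0.035 0.086 0 0 0 -0.2; 0.07 0.171 0 0 0 -0.4; 0.105 0.257 0 0 0 -0.6; 0.14 0.343 0 0 0 -0.8; 0.174 0.428 0 0 0 -1"
}}

```text
t: 8.75
tcp_pos: [0.466, -0.1818, 0.2739]
tcp_rot: [0.434, 0.901, 0.0, -0.0]
force: [0.0, -0.9, 0.3]
gripper_width: 1.003
grasp_force: 0.0
```

Call:
{"api": "arm_command", "payload": {
  "increments": "0.035 0.086 0 0 0 -0.2; 0.07 0.171 0 0 0 -0.4; 0.105 0.257 0 0 0 -0.6; 0.14 0.343 0 0 0 -0.8; 0.174 0.428 0 0 0 -1"
}}

```text
t: 9.25
tcp_pos: [0.518, -0.0533, 0.2739]
tcp_rot: [0.643, 0.766, 0.0, -0.0]
force: [0.7, -0.1, 0.3]
gripper_width: 0.997
grasp_force: 0.0
```

Call:
{"api": "arm_command", "payload": {
  "increments": "-0.008 -0.025 -0.12 0 0 -0.04; -0.008 -0.025 -0.25 0 0 -0.04; -0.008 -0.025 -0.38 0 0 -0.04; -0.008 -0.025 -0.5 0 0 -0.04; -0.008 -0.025 -0.58 0 0 -0.04"
}}

```text
t: 9.75
tcp_pos: [0.5137, -0.0617, 0.0974]
tcp_rot: [0.649, 0.76, -0.001, -0.001]
force: [0.1, 0.7, 0.1]
gripper_width: 1.0
grasp_force: 0.0
```

Call:
{"api": "arm_command", "payload": {
  "increments": "0 0 -0.03 0 0 0; 0 0 -0.055 0 0 0; 0 0 -0.075 0 0 0; 0 0 -0.09 0 0 0; 0 0 -0.093 0 0 0"
}}

```text
t: 10.25
tcp_pos: [0.5157, -0.0628, 0.0724]
tcp_rot: [0.65, 0.76, 0.0, 0.0]
force: [0.6, -0.7, 0.0]
gripper_width: 0.999
grasp_force: 0.0
```

```bash
python3 - <<'E'
from h import *
from rig import arm
c=arm.capture('side')
cv2.imwrite('pics/s2.png',cv2.resize(c['img'][170:260,200:320],(800,600),interpolation=cv2.INTER_CUBIC))
s=arm.sense();print(s['tcp_pos'],s['force'])
E
```

```text
[ 0.51572258 -0.0628026   0.07247699] [-0.52718762 -0.04457076 -0.40735522]
```

View pics/s2.png

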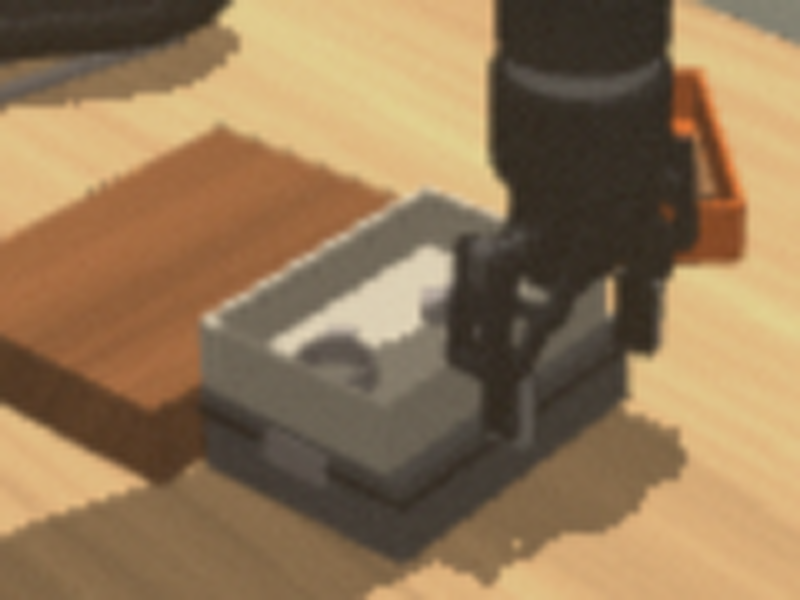

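Call:
{"api": "arm_command", "payload": {
  "increments": "-0.003 0.02 0 0 0 0; -0.006 0.04 0 0 0 0; -0.009 0.06 0 0 0 0; -0.012 0.075 0 0 0 0; -0.013 0.085 0 0 0 0"
}}

```text
t: 10.8
tcp_pos: [0.5113, -0.0366, 0.0722]
tcp_rot: [0.649, 0.76, 0.0, 0.0]
force: [0.0, 0.3, -0.3]
gripper_width: 1.003
grasp_force: 0.0
```

Call:
{"api": "arm_command", "payload": {
  "increments": "-0.002 0.015 0 0 0 0; -0.006 0.035 0 0 0 0; -0.009 0.06 0 0 0 0; -0.014 0.088 0 0 0 0; -0.018 0.115 0 0 0 0"
}}

```text
t: 11.3
tcp_pos: [0.5059, -0.0021, 0.0721]
tcp_rot: [0.65, 0.76, -0.0, 0.0]
force: [-0.3, -2.2, 1.0]
gripper_width: 1.001
grasp_force: 0.9
```

```bash
python3 - <<'E'
from h import *
from rig import arm
c=arm.capture('side')
cv2.imwrite('pics/s3.png',cv2.resize(c['img'][170:260,200:320],(800,600),interpolation=cv2.INTER_CUBIC))
s=arm.sense();print(s['tcp_pos'],s['force'])
E
```

```text
[ 0.50565392 -0.00093407  0.07208157] [-0.65003771  2.4202968   0.64407567]
```

View pics/s3.png

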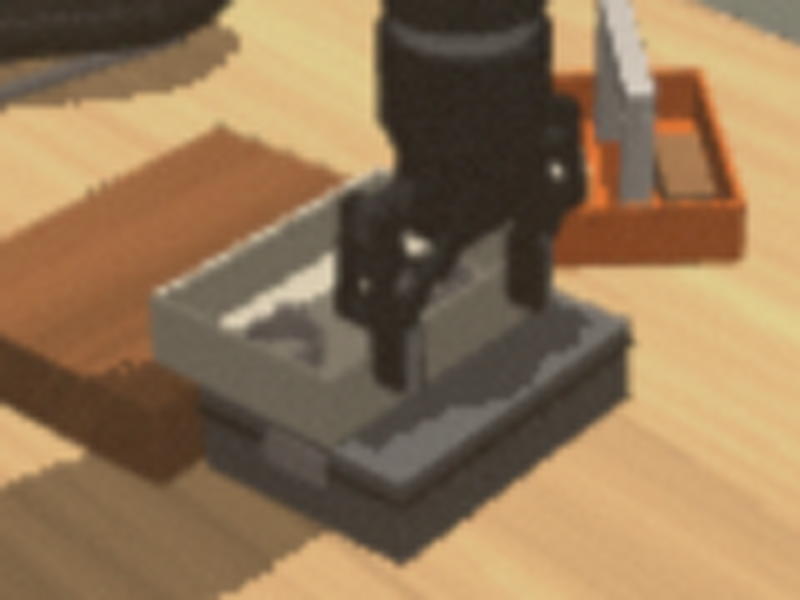

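The tray is sliding flat and square: its near edge in the crop is at (330,435) and the fingers rest on the wall at (395,380). Continuing.

Call:
{"api": "arm_command", "payload": {
  "increments": "-0.004 0.025 0 0 0 0; -0.008 0.05 0 0 0 0; -0.012 0.075 0 0 0 0; -0.016 0.1 0 0 0 0; -0.02 0.125 0 0 0 0"
}}

```text
t: 11.85
tcp_pos: [0.5, 0.0354, 0.0722]
tcp_rot: [0.65, 0.76, 0.0, 0.0]
force: [0.1, -0.7, -0.3]
gripper_width: 1.001
grasp_force: 0.4
```

Call:
{"api": "arm_command", "payload": {
  "increments": "-0.004 0.025 0 0 0 0; -0.008 0.05 0 0 0 0; -0.012 0.075 0 0 0 0; -0.016 0.1 0 0 0 0; -0.02 0.125 0 0 0 0"
}}

```text
t: 12.35
tcp_pos: [0.4938, 0.0729, 0.072]
tcp_rot: [0.65, 0.76, -0.0, -0.0]
force: [1.4, -1.0, -1.1]
gripper_width: 1.001
grasp_force: 0.5
```

Call:
{"api": "arm_command", "payload": {
  "increments": "-0.004 0.03 0 0 0 0; -0.009 0.06 0 0 0 0; -0.014 0.09 0 0 0 0; -0.018 0.113 0 0 0 0; -0.02 0.125 0 0 0 0"
}}

```text
t: 12.85
tcp_pos: [0.4879, 0.1105, 0.0721]
tcp_rot: [0.649, 0.76, 0.0, -0.0]
force: [1.3, -0.4, -0.9]
gripper_width: 0.995
grasp_force: 0.6
```

Call:
{"api": "arm_command", "payload": {
  "increments": "0 0 0 0 0 0; 0.003 -0.02 0 0 0 0; 0.01 -0.06 0.01 0 0 0; 0.02 -0.12 0.1 0 0 0; 0.02 -0.14 0.25 0 0 0"
}}

```text
t: 13.35
tcp_pos: [0.4919, 0.0652, 0.1456]
tcp_rot: [0.65, 0.76, -0.002, -0.002]
force: [0.4, 0.3, 0.6]
gripper_width: 1.0
grasp_force: 0.0
```

Call:
{"api": "arm_command", "payload": {
  "increments": "0 0 0.1 0 0 0.15; 0 -0.1 0.22 0 0 0.3; 0 -0.22 0.33 0 0 0.5; 0 -0.36 0.4 0 0 0.7; -0.05 -0.5 0.4 0 0 0.9"
}}

```text
t: 13.85
tcp_pos: [0.4816, -0.0852, 0.271]
tcp_rot: [0.462, 0.887, 0.001, 0.004]
force: [1.1, -0.5, -0.5]
gripper_width: 0.999
grasp_force: 0.0
```

Call:
{"api": "arm_command", "payload": {
  "increments": "-0.02 -0.13 0 0 0 0.2; -0.05 -0.26 0 0 0 0.4; -0.08 -0.4 0 0 0 0.6; -0.11 -0.54 0 0 0 0.8; -0.14 -0.67 0 0 0 1"
}}

```text
t: 14.35
tcp_pos: [0.4356, -0.2862, 0.2675]
tcp_rot: [0.229, 0.973, -0.0, 0.0]
force: [0.4, -0.5, 0.4]
gripper_width: 0.998
grasp_force: 0.0
```

Call:
{"api": "arm_command", "payload": {
  "increments": "-0.02 -0.13 0 0 0 0.2; -0.05 -0.26 0 0 0 0.4; -0.08 -0.4 0 0 0 0.6; -0.11 -0.5 0 0 0 0.8; -0.14 -0.55 0 0 0 1",
  "jaw": 0
}}

```text
t: 14.85
tcp_pos: [0.3931, -0.4518, 0.2669]
tcp_rot: [-0.018, 1.0, -0.0, -0.0]
force: [0.8, 0.3, -0.0]
gripper_width: 0.497
grasp_force: 0.0
```

```bash
python3 - <<'E'
from h import *
from rig import arm
d={n:arm.capture(n) for n in("side","top")};pickle.dump(d,open('c2.pkl','wb'))
t=d['top']['img'];s=d['side']['img']
o=np.zeros((600,800,3),np.uint8)
o[:400,:450]=cv2.resize(t[160:240,190:280],(450,400),interpolation=cv2.INTER_CUBIC) #x5
o[:350,450:]=cv2.resize(t[155:225,305:375],(350,350),interpolation=cv2.INTER_CUBIC) #x5
o[400:600,:400]=cv2.resize(s[180:260,180:340],(400,200),interpolation=cv2.INTER_CUBIC)
cv2.imwrite('pics/c2.png',o)
E
```

```text
(no output)
```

View pics/c2.png

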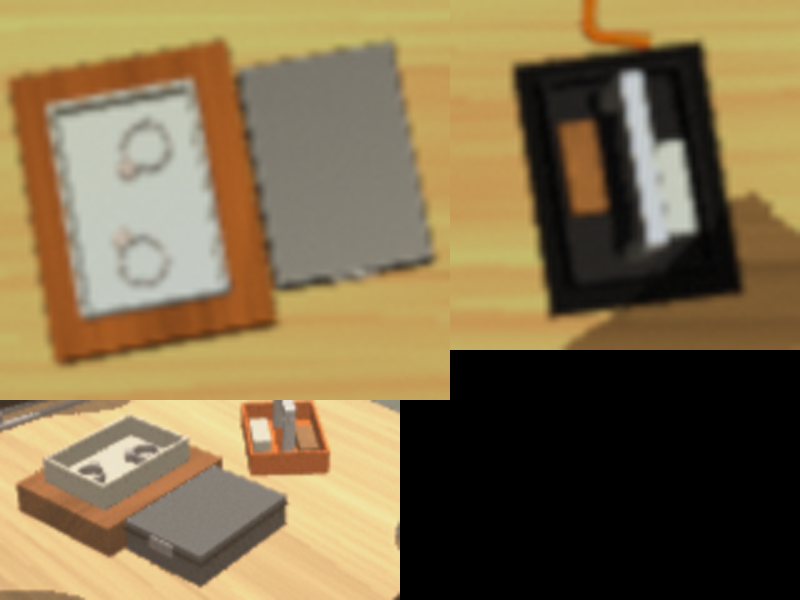

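The middle tray sits wholly on the block: crop corners (48,103), (192,80), (230,290), (83,318), block (10,78)–(275,322). The case is bare. I'll now fit the case and bar.

```bash
python3 - <<'E'
from h import *
d=pickle.load(open('c2.pkl','rb'));c=d['top'];im=c['img']
from scipy.optimize import minimize
big=cv2.GaussianBlur(im,(3,3),0).astype(float)
hsv=cv2.cvtColor(im,cv2.COLOR_BGR2HSV)
def box(p,L,W,z):
    x,y,a=p;R=np.array([[np.cos(a),-np.sin(a)],[np.sin(a),np.cos(a)]])
    q=np.array([[L,W],[L,-W],[-L,-W],[-L,W]])/2@R.T+[x,y]
    return np.c_[q,np.full(4,z)]
def fit(score,roi,p0,L,W,z):
    u0,v0,u1,v1=roi
    def cost(p):
        q=(proj(c,box(p,L,W,z))-[u0,v0]+.5)*8
        m=np.zeros(((v1-v0)*8,(u1-u0)*8),np.uint8);cv2.fillPoly(m,[np.round(q*16-8).astype(np.int32)],1,shift=4)
        m=cv2.resize(m.astype(float),(u1-u0,v1-v0),interpolation=cv2.INTER_AREA)
        return ((m-score[v0:v1,u0:u1])**2).sum()
    r=min((minimize(cost,np.array(p0)+s,method='Nelder-Mead',options=dict(initial_simplex=np.array(p0)+s+np.array([[0,0,0],[.008,0,0],[0,.008,0],[0,0,.05]]),xatol=1e-5)) for s in([0,0,0],[.004,-.004,.02],[-.004,.004,-.02])),key=lambda r:r.fun)
    return r.x.round(4),np.degrees(r.x[2]).round(2),round(r.fun,1)
S=hsv[...,1].astype(float)
case=np.clip((130-S)/100,0,1)
print('case S',S[190,250],'wood',S[150,260],S[190,290],'board',S[170,240-8])
print('case',fit(case,(238,163,282,222),(.503,.030,.154),.17,.12,.046))
brd=((hsv[...,0]<15)&(S>165)).astype(float)
k=cv2.findContours((brd>0).astype(np.uint8),0,1)[0]
f=np.zeros_like(S,np.uint8);cv2.drawContours(f,[max(k,key=len)],-1,1,-1)
print('board',fit(f.astype(float),(186,160,246,238),(.480,.177,.154),.22,.17,.044))
g=cv2.cvtColor(im,cv2.COLOR_BGR2GRAY).astype(float)
p=lambda x,y,z:onz(c,305+(x+.5)/5-.5,155+(y+.5)/5-.5,z)[:2]
a,b=p(178,70,.099),p(206,245,.099);print('bar',(a+b)/2,np.linalg.norm(a-b),np.degrees(np.arctan2(*(a-b)[::-1])))
bar=np.clip((g-100)/80,0,1)
print('bar fit',fit(bar,(325,165,352,206),(.51,-.29,.11),.13,.016,.099))
d0=pickle.load(open('c0.pkl','rb'));c=d0['top'];g=cv2.cvtColor(c['img'],cv2.COLOR_BGR2GRAY).astype(float)
bar=np.clip((g-100)/80,0,1);bar[:, 258:]*=(np.arange(512-258)<4)
print('bar0 fit',fit(bar,(248,165,264,206),(.508,.032,.17),.13,.016,.177))
E
```

```text
case S 32.0 wood 132.0 142.0 board 201.0
case (array([0.5034, 0.0311, 0.1633]), np.float64(9.36), np.float64(10.0))
board (array([ 0.65  , -0.085 ,  0.9915]), np.float64(56.81), np.float64(0.0))
bar [ 0.51157761 -0.28662265] 0.13135606644817033 5.929923750892161
bar fit (array([ 0.512, -0.29 ,  0.156]), np.float64(8.94), np.float64(79.5))
bar0 fit (array([0.5096, 0.0322, 0.1947]), np.float64(11.16), np.float64(24.3))
```

Call:
{"api": "arm_command", "payload": {
  "increments": "0.08 0.1 0 0 0 0.03; 0.16 0.21 0 0 0 0.06; 0.24 0.32 0 0 0 0.09; 0.32 0.43 0 0 0 0.12; 0.394 0.538 0 0 0 0.14"
}}

```text
t: 15.45
tcp_pos: [0.5137, -0.2852, 0.2674]
tcp_rot: [-0.052, 0.999, 0.0, 0.0]
force: [0.8, -0.2, 0.6]
gripper_width: 0.505
grasp_force: 0.0
```

Call:
{"api": "arm_command", "payload": {
  "increments": "0 0 -0.05 0 0 0; 0 0 -0.1 0 0 0; 0 0 -0.15 0 0 0; 0 0 -0.2 0 0 0; 0 0 -0.23 0 0 0"
}}

```text
t: 15.95
tcp_pos: [0.5124, -0.2862, 0.1971]
tcp_rot: [-0.052, 0.999, 0.0, -0.001]
force: [-1.2, 0.7, 0.7]
gripper_width: 0.497
grasp_force: 0.0
```

Call:
{"api": "arm_command", "payload": {
  "increments": "-0.005 -0.014 -0.05 0 0 0; -0.005 -0.014 -0.14 0 0 0; -0.005 -0.014 -0.22 0 0 0; -0.005 -0.014 -0.3 0 0 0; -0.005 -0.014 -0.34 0 0 0"
}}

```text
t: 16.45
tcp_pos: [0.5105, -0.2904, 0.0944]
tcp_rot: [-0.052, 0.999, 0.001, -0.001]
force: [-0.7, -0.1, -0.2]
gripper_width: 0.502
grasp_force: 0.0
```

Call:
{"api": "arm_command", "payload": {
  "increments": "0 0 0 0 0 0; 0 0 0 0 0 0; 0 0 0 0 0 0; 0 0 0 0 0 0; 0 0 0 0 0 0",
  "jaw": 1,
  "squeeze": 60
}}

```text
t: 16.95
tcp_pos: [0.512, -0.2911, 0.0968]
tcp_rot: [-0.053, 0.999, -0.0, 0.0]
force: [-0.6, 1.5, -0.9]
gripper_width: 0.171
grasp_force: 60.8
```

Call:
{"api": "arm_command", "payload": {
  "increments": "0 0 0.02 0 0 0; 0 0 0.06 0 0 0; 0 0 0.15 0 0 0; 0 0 0.27 0 0 0; 0 0 0.4 0 0 0"
}}

```text
t: 17.45
tcp_pos: [0.511, -0.2908, 0.2175]
tcp_rot: [-0.053, 0.999, 0.0, -0.001]
force: [1.4, 0.1, -5.3]
gripper_width: 0.175
grasp_force: 60.2
```

Call:
{"api": "arm_command", "payload": {
  "increments": "0 0.08 0 0 0 0.01; 0 0.2 0 0 0 0.02; -0.005 0.33 0 0 0 0.03; -0.01 0.46 0 0 0 0.05; -0.01 0.58 0 0 0 0.06"
}}

```text
t: 17.95
tcp_pos: [0.5083, -0.1156, 0.2171]
tcp_rot: [-0.068, 0.998, -0.0, 0.0]
force: [0.5, 1.0, -5.4]
gripper_width: 0.174
grasp_force: 60.2
```

Call:
{"api": "arm_command", "payload": {
  "increments": "0 0.13 0 0 0 0.01; 0 0.26 0 0 0 0.02; -0.005 0.37 0 0 0 0.03; -0.01 0.45 0 0 0 0.04; -0.012 0.496 0 0 0 0.045"
}}

```text
t: 18.45
tcp_pos: [0.505, 0.0336, 0.2171]
tcp_rot: [-0.08, 0.997, 0.0, 0.0]
force: [0.3, -0.7, -5.8]
gripper_width: 0.17
grasp_force: 60.2
```

Call:
{"api": "arm_command", "payload": {
  "increments": "0 0 -0.05 0 0 0; 0 0 -0.11 0 0 0; 0 0 -0.17 0 0 0; 0 0 -0.21 0 0 0; 0 0 -0.23 0 0 0"
}}

```text
t: 18.95
tcp_pos: [0.5046, 0.0313, 0.1463]
tcp_rot: [-0.079, 0.997, -0.0, -0.001]
force: [-1.0, -0.1, -5.5]
gripper_width: 0.175
grasp_force: 60.1
```

Call:
{"api": "arm_command", "payload": {
  "increments": "0 0 0 0 0 0; 0 0 0 0 0 0; 0 0 0 0 0 0"
}}

```text
t: 19.25
tcp_pos: [0.5059, 0.0317, 0.148]
tcp_rot: [-0.079, 0.997, -0.0, 0.001]
force: [0.2, 0.5, -5.9]
gripper_width: 0.177
grasp_force: 60.1
```

```bash
python3 - <<'E'
from h import *
from rig import arm
d={n:arm.capture(n) for n in("side","top")};pickle.dump(d,open('c3.pkl','wb'))
s=[arm.sense()['tcp_pos']];print(s)
E
```

```text
[array([0.50568289, 0.03176521, 0.14781938])]
```

Call:
{"api": "arm_command", "payload": {
  "increments": "-0.002 0 -0.007 0 0 0; -0.003 0 -0.013 0 0 0; -0.003 0 -0.018 0 0 0; -0.003 0 -0.02 0 0 0"
}}

```text
t: 19.75
tcp_pos: [0.504, 0.0317, 0.1408]
tcp_rot: [-0.079, 0.997, -0.0, -0.0]
force: [-0.4, -0.4, -5.4]
gripper_width: 0.176
grasp_force: 60.2
```

```bash
python3 - <<'E'
from h import *
from rig import arm
d={n:arm.capture(n) for n in("side","top")};pickle.dump(d,open('c3.pkl','wb'))
print(np.mean([(arm.capture('top'),arm.sense()['tcp_pos'])[1] for _ in range(6)],0))
t=d['top']['img'];s=d['side']['img']
o=np.zeros((600,800,3),np.uint8)
o[:450,:390]=cv2.resize(t[165:220,235:287],(390,450),interpolation=cv2.INTER_CUBIC)[:, :390]
o[:450,390:]=cv2.resize(s[200:260,222:277],(410,450),interpolation=cv2.INTER_CUBIC)
cv2.imwrite('pics/c3.png',o)
E
```

```text
[0.50426304 0.03174683 0.14111786]
```

View pics/c3.png

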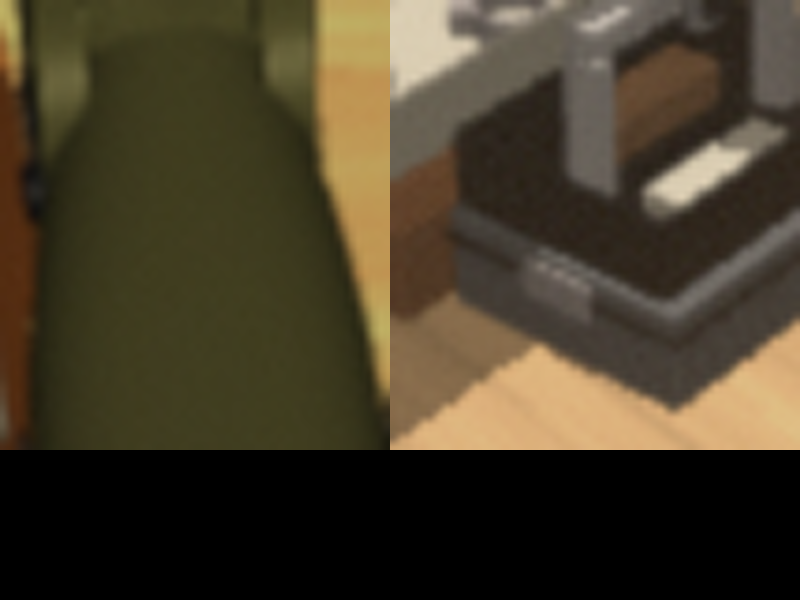

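The side crop shows the tray just above the case, with an even grey lip. Tray corner is at (672,302), case corner at about (672,322), left corners at about (457,205) and (455,222). I'll measure the lip numerically.

```bash
python3 - <<'E'
from h import *
d=pickle.load(open('c3.pkl','rb'));c=d['side']
g=cv2.cvtColor(c['img'],cv2.COLOR_BGR2GRAY).astype(np.float32)
a=np.radians(9.05);X=np.array([np.cos(a),np.sin(a),0]);Y=np.array([-np.sin(a),np.cos(a),0])
C=np.array([.5037,.0317,0]);T=np.array([.5037,.0317,0])
# sample along world perpendicular at z=.046 plane, outward distance from case centre
for n,o,s,base in(('-y',-Y,X,60),('-x',-X,Y,85)):
  dd=np.arange(-14,10,1.)
  acc=[]
  for lo,hi in((-.06,-.02),(.02,.06)) if n=='-y' else ((-.045,-.02),(0,.05)):
    v=[]
    for k in np.linspace(lo,hi,30):
      P=C+s*k+np.outer((base+dd)/1000,o)+[0,0,.046]
      q=proj(c,P).astype(np.float32);v.append(cv2.remap(g,q[None,:,0],q[None,:,1],cv2.INTER_CUBIC)[0])
    print(n,(lo,hi),[f'{int(x)}:{int(y)}' for x,y in zip(dd+base,np.mean(v,0))])
# same for bare case
c=pickle.load(open('c2.pkl','rb'))['side'];g=cv2.cvtColor(c['img'],cv2.COLOR_BGR2GRAY).astype(np.float32)
for n,o,s,base in(('-y',-Y,X,60),('-x',-X,Y,85),('+y',Y,X,60),('+x',X,Y,85)):
  dd=np.arange(-6,8,1.);L=85 if n[1]=='y' else 60
  for lo,hi in((-.8*L,-.3*L),(.3*L,.8*L)):
    v=[]
    for k in np.linspace(lo,hi,30)/1000:
      P=C+s*k+np.outer((base+dd)/1000,o)+[0,0,.046]
      q=proj(c,P).astype(np.float32);v.append(cv2.remap(g,q[None,:,0],q[None,:,1],cv2.INTER_CUBIC)[0])
    print('bare',n,(round(lo),round(hi)),[f'{int(x)}:{int(y)}' for x,y in zip(dd+base,np.mean(v,0))])
E
```

```text
-y (-0.06, -0.02) ['46:40', '47:40', '48:40', '49:40', '50:41', '51:42', '52:44', '53:49', '54:57', '55:67', '56:78', '57:89', '58:98', '59:105', '60:108', '61:110', '62:109', '63:106', '64:101', '65:94', '66:86', '67:78', '68:72', '69:68']
-y (0.02, 0.06) ['46:41', '47:41', '48:41', '49:41', '50:41', '51:43', '52:46', '53:52', '54:60', '55:70', '56:81', '57:91', '58:99', '59:105', '60:108', '61:109', '62:108', '63:105', '64:99', '65:92', '66:85', '67:78', '68:72', '69:68']
-x (-0.045, -0.02) ['71:39', '72:40', '73:43', '74:47', '75:53', '76:62', '77:73', '78:84', '79:92', '80:97', '81:97', '82:93', '83:88', '84:83', '85:80', '86:79', '87:80', '88:80', '89:80', '90:78', '91:76', '92:73', '93:71', '94:70']
-x (0, 0.05) ['71:37', '72:38', '73:39', '74:41', '75:44', '76:49', '77:54', '78:60', '79:64', '80:68', '81:69', '82:69', '83:68', '84:67', '85:67', '86:67', '87:66', '88:65', '89:64', '90:62', '91:59', '92:56', '93:53', '94:51']
bare -y (-68, -26) ['54:129', '55:129', '56:129', '57:129', '58:129', '59:129', '60:129', '61:129', '62:127', '63:123', '64:117', '65:109', '66:101', '67:9
[... 397 characters left out ...]
, '86:86', '87:82', '88:79', '89:76', '90:73', '91:71', '92:68']
bare +y (-68, -26) ['54:112', '55:110', '56:110', '57:113', '58:117', '59:121', '60:125', '61:128', '62:129', '63:131', '64:132', '65:133', '66:134', '67:135']
bare +y (26, 68) ['54:117', '55:116', '56:117', '57:120', '58:124', '59:128', '60:132', '61:135', '62:137', '63:138', '64:139', '65:139', '66:139', '67:139']
bare +x (-48, -18) ['79:132', '80:134', '81:137', '82:142', '83:148', '84:156', '85:165', '86:174', '87:184', '88:193', '89:200', '90:206', '91:210', '92:212']
bare +x (18, 48) ['79:130', '80:131', '81:133', '82:135', '83:138', '84:143', '85:148', '86:155', '87:162', '88:170', '89:177', '90:184', '91:190', '92:196']
```

Call:
{"api": "arm_command", "payload": {
  "increments": "0 0 -0.002 0 0 0; 0 0 -0.004 0 0 0; 0 0 -0.005 0 0 0; 0 0 -0.006 0 0 0; 0 0 -0.006 0 0 0"
}}

```text
t: 20.65
tcp_pos: [0.5042, 0.0319, 0.1397]
tcp_rot: [-0.079, 0.997, 0.0, 0.0]
force: [-2.1, 0.9, 1.9]
gripper_width: 0.171
grasp_force: 61.1
```

```bash
cat > lip.py <<'E'
from h import *
from rig import arm
c=arm.capture('side');pickle.dump(c,open('lip.pkl','wb'))
s=[(arm.capture('side'),arm.sense())[1] for _ in range(6)]
print('tcp',np.mean([x['tcp_pos'] for x in s],0).round(4),'f',np.mean([x['force'] for x in s],0).round(1))
a=np.radians(9.05);X=np.array([np.cos(a),np.sin(a),0]);Y=np.array([-np.sin(a),np.cos(a),0])
C=np.array([.5037,.0317,0])
b=pickle.load(open('c2.pkl','rb'))['side']
for n,o,s,base in(('-y',-Y,X,60),('-x',-X,Y,85)):
  dd=np.arange(-14,10,.25)
  for lo,hi in((-.06,-.02),(.02,.06)) if n=='-y' else ((-.045,-.02),(.02,.05)):
    r=[]
    for cc in(c,b):
      g=cv2.cvtColor(cc['img'],cv2.COLOR_BGR2GRAY).astype(np.float32);v=[]
      for k in np.linspace(lo,hi,30):
        q=proj(cc,C+s*k+np.outer((base+dd)/1000,o)+[0,0,.046]).astype(np.float32);v.append(cv2.remap(g,q[None,:,0],q[None,:,1],cv2.INTER_CUBIC)[0])
      G=np.gradient(np.mean(v,0));r+= [dd[G.argmax()]+base,dd[20:-10][G[20:-10].argmin()]+base]
    print(n,lo,'now tray edge %.2f lip outer %.2f | bare outer %.2f'%(r[0],r[1],r[3]))
E
python3 lip.py
```

```text
tcp [0.5042 0.0319 0.1397] f [-3.9  1.6  5. ]
-y -0.06 now tray edge 56.00 lip outer 65.50 | bare outer 65.50
-y 0.02 now tray edge 56.25 lip outer 65.00 | bare outer 65.00
-x -0.045 now tray edge 78.00 lip outer 83.25 | bare outer 82.25
-x 0.02 now tray edge 77.25 lip outer 92.00 | bare outer 83.00
```

```bash
cat > edges.py <<'E'
from h import *
def edges(cc,C,yaw,L,W,z,rng=12,chan=None):
    a=np.radians(yaw);X=np.array([np.cos(a),np.sin(a),0]);Y=np.array([-np.sin(a),np.cos(a),0])
    im=cc['img'].astype(np.float32) if chan is None else chan(cc['img']);dd=np.arange(-rng,rng,.25)
    for n,o,s,h,k in(('-y',-Y,X,W/2,L/2),('+y',Y,X,W/2,L/2),('-x',-X,Y,L/2,W/2),('+x',X,Y,L/2,W/2)):
        out=[]
        for lo,hi in((-.8,-.3),(.3,.8)):
            v=0
            for t in np.linspace(lo,hi,30)*k:
                q=proj(cc,np.r_[C,z]+s*t+np.outer(h+dd/1000,o)).astype(np.float32)
                v=v+cv2.remap(im,q[None,:,0],q[None,:,1],cv2.INTER_CUBIC)[0]/30
            G=np.abs(np.gradient(v,axis=0)).sum(-1);G=cv2.GaussianBlur(G[:,None],(1,5),0)[:,0]
            pk=[i for i in range(1,len(G)-1) if G[i]>=G[i-1] and G[i]>G[i+1] and G[i]>.3*G.max()]
            out.append([(float(dd[i]),round(float(G[i]),1)) for i in pk])
        print(n,out)
E
python3 - <<'E'
from edges import *
d=pickle.load(open('c2.pkl','rb'))
print('top case');edges(d['top'],[.5037,.0317],9.05,.17,.12,.046)
print('top board');edges(d['top'],[.4805,.177],8.9,.22,.17,.044)
print('side board');edges(d['side'],[.4805,.177],8.9,.22,.17,.044)
print('side case');edges(d['side'],[.5037,.0317],9.05,.17,.12,.046)
E
```

```text
top case
-y [[(-3.25, 1.8), (2.0, 4.7)], [(1.5, 4.8)]]
+y [[(-2.5, 5.9)], [(-2.75, 5.2), (0.0, 4.4), (2.75, 4.1)]]
-x [[(-2.75, 8.5), (4.0, 8.6)], [(-2.75, 8.4), (4.0, 11.2)]]
+x [[(2.0, 4.6)], [(2.0, 4.4), (3.5, 4.2)]]
top board
-y [[(2.5, 4.3), (4.75, 4.7)], [(-0.5, 3.7), (2.25, 4.1), (5.0, 4.4)]]
+y [[(0.75, 6.5)], [(1.25, 6.9)]]
-x [[(-3.75, 4.4), (2.5, 10.8)], [(-3.5, 4.5), (2.75, 10.2)]]
+x [[(0.75, 6.7)], [(1.25, 6.4)]]
side board
-y [[(3.0, 3.2), (5.75, 3.4)], [(2.75, 3.5), (5.0, 3.7)]]
+y [[(-11.25, 1.1), (-10.25, 1.3), (-9.25, 1.4), (-8.25, 1.5), (-6.25, 2.2), (-3.0, 3.3), (-2.25, 3.4), (-1.25, 3.2), (7.75, 1.5), (8.75, 1.7), (9.5, 1.7), (10.5, 1.6)], []]
-x [[(-2.0, 5.6)], [(-1.5, 5.8), (10.5, 3.5)]]
+x [[(1.0, 5.9), (1.75, 5.9)], []]
side case
-y [[(5.5, 6.3)], [(5.0, 6.3), (11.0, 2.3)]]
+y [[(-6.0, 3.8), (-3.25, 3.2), (-2.5, 3.2)], [(-5.5, 3.7), (-3.0, 3.4)]]
-x [[(-2.75, 5.3), (6.5, 2.5)], [(-2.0, 5.9), (4.5, 2.1), (6.0, 2.3), (7.25, 2.3)]]
+x [[(0.75, 6.3)], [(3.25, 4.9)]]
```

Call:
{"api": "arm_command", "payload": {
  "increments": "0 0 0.01 0 0 0; 0 -0.003 0.015 0 0 0; 0.001 -0.009 0.015 0 0 0; 0.001 -0.009 0.008 0 0 0; 0.001 -0.009 0.004 0 0 0"
}}

```text
t: 21.5
tcp_pos: [0.5044, 0.0289, 0.14]
tcp_rot: [-0.079, 0.997, -0.0, -0.0]
force: [-0.3, -0.4, -5.3]
gripper_width: 0.173
grasp_force: 60.2
```

Call:
{"api": "arm_command", "payload": {
  "increments": "0 0 -0.002 0 0 0; 0 0 -0.003 0 0 0; 0 0 -0.004 0 0 0; 0 0 -0.004 0 0 0; 0 0 -0.004 0 0 0"
}}

```text
t: 22.0
tcp_pos: [0.5043, 0.029, 0.1397]
tcp_rot: [-0.079, 0.997, -0.0, -0.0]
force: [-5.1, -0.5, 5.3]
gripper_width: 0.173
grasp_force: 61.5
```

```bash
python3 lip.py
```

```text
tcp [0.5043 0.029  0.1397] f [-5.2 -0.4  5.6]
-y -0.06 now tray edge 59.25 lip outer 65.75 | bare outer 65.50
-y 0.02 now tray edge 59.25 lip outer 65.25 | bare outer 65.00
-x -0.045 now tray edge 78.00 lip outer 83.25 | bare outer 82.25
-x 0.02 now tray edge 78.50 lip outer 91.75 | bare outer 83.00
```

Call:
{"api": "arm_command", "payload": {
  "increments": "0 0 0.002 0 0 0; 0 0 0.003 0 0 0; 0 0 0.003 0 0 0; 0 0 0.003 0 0 0; 0 0 0.003 0 0 0"
}}

```text
t: 22.85
tcp_pos: [0.5045, 0.029, 0.1399]
tcp_rot: [-0.079, 0.997, 0.0, -0.0]
force: [-0.5, -0.5, -5.1]
gripper_width: 0.176
grasp_force: 60.1
```

Call:
{"api": "arm_command", "payload": {
  "increments": "0 0 0 0 0 0; 0 0 0 0 0 0; 0 0 0 0 0 0; 0 0 0 0 0 0; 0 0 0 0 0 0",
  "jaw": 0
}}

```text
t: 23.35
tcp_pos: [0.5047, 0.029, 0.1404]
tcp_rot: [-0.079, 0.997, -0.0, 0.0]
force: [0.1, 0.1, 0.1]
gripper_width: 0.495
grasp_force: 0.0
```

Call:
{"api": "arm_command", "payload": {
  "increments": "0 0 0.05 0 0 0; 0 0 0.15 0 0 0; 0 0 0.28 0 0 0; 0 0 0.4 0 0 0; 0 0 0.5 0 0 0"
}}

```text
t: 23.85
tcp_pos: [0.5048, 0.0291, 0.2924]
tcp_rot: [-0.079, 0.997, -0.0, 0.001]
force: [1.0, -0.0, -0.8]
gripper_width: 0.496
grasp_force: 0.0
```

Call:
{"api": "arm_command", "payload": {
  "increments": "-0.02 -0.15 0 0 0 0; -0.05 -0.3 0 0 0 0; -0.08 -0.45 0 0 0 0; -0.11 -0.6 0 0 0 0; -0.14 -0.74 0 0 0 0"
}}

```text
t: 24.35
tcp_pos: [0.4619, -0.1948, 0.2905]
tcp_rot: [-0.079, 0.997, -0.0, 0.0]
force: [0.7, -0.5, 0.5]
gripper_width: 0.498
grasp_force: 0.0
```

Call:
{"api": "arm_command", "payload": {
  "increments": "-0.03 -0.15 0 0 0 0; -0.07 -0.3 0 0 0 0; -0.11 -0.45 0 0 0 0; -0.14 -0.6 0 0 0 0; -0.17 -0.7 0 0 0 0"
}}

```text
t: 24.85
tcp_pos: [0.4106, -0.4058, 0.2901]
tcp_rot: [-0.078, 0.997, -0.0, 0.0]
force: [1.3, 0.4, 0.2]
gripper_width: 0.502
grasp_force: 0.0
```

```bash
python3 - <<'E'
from edges import *
from rig import arm
d={n:arm.capture(n) for n in("side","top")};pickle.dump(d,open('c4.pkl','wb'))
t=d['top']['img'];s=d['side']['img']
print('top: case plane');edges(d['top'],[.5037,.0317],9.05,.17,.12,.046)
print('top: tray rim');edges(d['top'],[.5037,.0317],9.05,.16,.11,.081)
o=np.zeros((600,800,3),np.uint8)
o[:440,:400]=cv2.resize(t[165:220,235:285],(400,440),interpolation=cv2.INTER_CUBIC)
o[:440,400:]=cv2.resize(s[200:255,225:275],(400,440),interpolation=cv2.INTER_CUBIC)
o[440:600,:213]=cv2.resize(t[64:320,70:],(213,160))[:, :213]
o[440:600,220:433]=cv2.resize(s,(213,160))
cv2.imwrite('pics/c4.png',o)
E
python3 lip.py
```

```text
top: case plane
-y [[(-4.5, 8.2), (-3.75, 8.3), (-3.0, 8.2), (-2.0, 8.1), (-0.75, 8.4), (0.0, 8.3)], [(-3.5, 8.6), (-2.5, 8.7)]]
+y [[(-4.5, 2.5), (1.0, 4.3)], [(-6.25, 3.4), (1.25, 4.6)]]
-x [[(-6.75, 9.4), (3.75, 8.8)], [(-7.0, 8.4), (3.75, 11.3)]]
+x [[(1.75, 13.4)], [(0.25, 12.4), (1.0, 12.4), (2.0, 12.4)]]
top: tray rim
-y [[(-8.75, 13.4), (-1.25, 8.9)], [(-1.5, 8.4), (-0.75, 8.5), (1.5, 8.6)]]
+y [[(-1.5, 3.3), (6.0, 4.1)], [(-9.75, 3.4), (-1.25, 3.6), (6.5, 4.7)]]
-x [[(1.75, 9.3)], [(2.0, 9.2)]]
+x [[(-0.75, 13.7)], [(-1.75, 12.9), (-0.25, 13.3)]]
tcp [ 0.4117 -0.4023  0.2902] f [0.3 0.6 0.1]
-y -0.06 now tray edge 59.25 lip outer 65.50 | bare outer 65.50
-y 0.02 now tray edge 59.00 lip outer 65.25 | bare outer 65.00
-x -0.045 now tray edge 78.00 lip outer 83.25 | bare outer 82.25
-x 0.02 now tray edge 77.25 lip outer 83.75 | bare outer 83.00
```

View pics/c4.png

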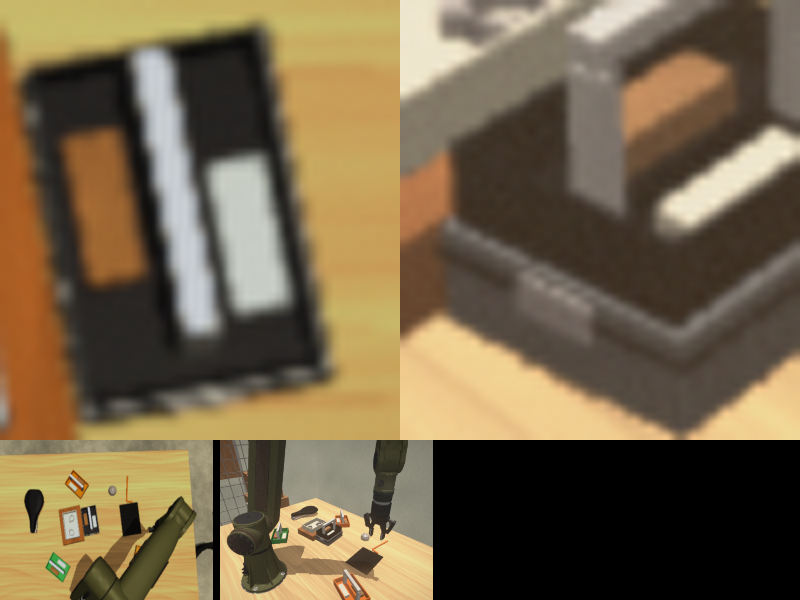

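The handled tray rests on the case with even lips of about 6 mm (−y) and 5–6 mm (−x), and the middle tray is on the block. The bystanders look unmoved and the arm is clear, so I'm handing in.

```bash
python3 -c "
from rig import arm
print(arm.finish_job())"
```

```text
the job is handed in; nothing more can be done
None
```

The job is handed in: the middle tray sits wholly on the wooden block, and the handled tray is square on the grey case, centred to about 1–2 mm by camera; no verdict came back.

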